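Lift the hot pot lid onto the trivet with the lid lifter

TASK

The pot's lid is hot: pick up the lid lifter by its wooden handle, pass its fork under the lid's loop, lift the lid off the pot, keep it level all the way and set it down gently and flat in the middle of the round cork trivet, without the gripper or arm touching the lid. Then draw the fork out and stand the lifter upright on the slate tray again. Leave the pot and everything else where it is.

Things in the scene. Friction and masses are not known exactly. Their poses are not given: they have to be found in the camera images.
- lifter_grip (a point): centre of the handle of the lid lifter, a free-standing C-shaped tool, 220 g: dark wood bar 120 long (x from -54 to +66 mm of this point), 18 wide, 24 high, with a steel fork below and parallel to it. Axes: x along the handle towards the fork's tips (at the start roughly away from the robot), y across, z up. The fork's underside is 115 mm below. Gripped here, the load hangs straight under the hand
- lifter_seat (a point): where the loop should lie: top of the lifter's fork, 108 mm below the handle's centre, 7 mm above the underside; axes as the handle's. Fork: two flat prongs 7 thick, 9 wide, 45 over both, x from -48 to +54 mm of this point; the last 7 mm turn up to 16 mm above the underside so that the loop cannot slip off. A flat stem (20 wide), x from -48 to -40 mm, joins fork and handle
- lid: hot round dark steel lid, diameter 152, about 400 g (varies), on the pot. Origin: centre of its underside; z up. Its flat foot (diameter 120, 6 deep) drops with 5 mm play into the pot's mouth, the rim lies on the pot. Top surface 20 mm above the origin at the centre, 12 at the rim. A steel loop, a square arch, stands on it in its y-z plane
- lid_loop (a point): middle of the underside of the loop's top bar, 57 mm above the lid's origin; axes as the lid's. Top bar 80 long (along y), 14 wide, 6 thick, flat underneath. The opening below it is 68 wide (along y) and 37 high, down to the lid's top; the fork passes through it along x, from either side. With the bar on the prongs the fork's underside is 50 mm above the lid's origin
- pot: round dark steel pot, diameter 140, 85 high, 1.3 kg, loose on the counter, two small ears at its sides reaching 88 mm from the axis at 66 mm height. Origin: centre of its underside. With the lid on, the lid's origin is 79 mm above this
- trivet: round cork trivet, diameter 180, 12 thick, fixed on the counter; origin at the centre of its underside. (The square cork mat under the mug is not it.) The pot and the trivet may have changed places
- tray: dark slate serving tray, flat slab without rim, 220 (its x) by 280 (its y), 10 thick, fixed; origin at the centre of its underside. The lifter stands on its right-hand half (-y), dripper and scoop on the left
- dripper: bystander: white ceramic cone dripper on the tray, 84 high, 104 across; origin at the centre of its underside
- scoop: bystander: black plastic scoop on the tray, 130 long (along its y), 28 high; origin under its middle
- pitcher: bystander: glass pitcher, 150 high, 110 across, beyond the pot; origin at the centre of its underside
- paddle: bystander: flat bamboo stirring paddle, 200 long, 34 wide, 7 thick, lying on the counter in front of the robot; origin under its middle, x along it
- mug: bystander: white mug on the square cork mat beyond the task things, on the right, 90 high; origin at the centre of its underside
- jar: bystander: amber glass jar at the right, 80 across, 120 high; origin at the centre of its underside
Not all that is in view belongs to the job. Leave any red look-alike of the pot alone. What is shaped like the part that bears lifter_grip but green is not meant.

How it is judged:
By the outcome, as a careful person would: the job done as asked, in the order asked, and still so for the second after the job is handed in, with the robot touching nothing.
It also fails if it takes over 64 s, if anything falls off the work surface, if the arm or the gripper's body presses on something with over 40 N, if the wrist force passes 120 N, or if a joint passes its speed limit or range.

ROBOT

A 6-joint arm with a two-finger parallel gripper is mounted at the origin on the work surface. World frame = base frame: x ahead of the robot, y to its left, z up, the work surface at z = 0. Lengths are in m, angles in rad, forces in N, time in s.
With the tool pointing down it reaches from about 0.35 to 0.775 m from the base axis. Payload 7.3 kg.
Tool frame: the origin (TCP) lies midway between the tips of the shut fingers; the grasp point (between the pads) lies 19 mm behind it (robot.grip_depth is the z of the grasp point in the tool frame, in m); z points along the fingers, y is the line along which they close (so a half turn about z gives the same grasp; the last joint's range is limited). The gripper opens to 92 mm and grips with 3 to 60 N. Pads are 19 mm wide; open, the fingers measure 130 mm over their backs; the gripper's body (75 mm by 190 mm) begins 47 mm behind the grasp point.
Start: joints at [0.963, 0.342, 1.524, -0, 1.275, -0.146], TCP at [0.234, 0.47, 0.205] pointing down, gripper open.
Joint ranges: [-2.53, 2.53], [-0.77, 2.02], [0.04, 2.7], [-1, 4.14], [0.28, 2.66], [-3.11, 3.11]. Speed limits (rad/s): [2.57, 2.57, 3.14, 3.14, 3.14, 3.14].

INTERFACE

Orientations are given as [roll, pitch, yaw] about the fixed x, y, z axes, in that order (R = Rz(yaw) Ry(pitch) Rx(roll)).
In Python, from cell import robot, viewer gives the robot as it stands.
- The arm moves only by the tool step_arm, never from a script. Its argument "increments" is a list of rows, each an object with "delta_pos": the shift along the tool's x, y, z in cm, a list of three; "dr": the turn, a rotation vector about the tool's x, y, z in degrees, a list of three; "fingers": the closure, from -1 (fully open) to 1 (shut), so that 0 is half open. In form: [{"delta_pos": [tx, ty, tz], "dr": [wx, wy, wz], "fingers": fingers}, ...]. A call has exactly 5 rows; each row is the pose to reach, as a shift and turn from the pose commanded when the call began, along the tool's axes at that moment; what a row does not reach only later rows make up. A row lasts 1/8 s, in which the tool goes at most 62.5 mm and 10.7 degrees, less where a joint would pass 70% of its speed; a pose out of reach is approached as far as the arm can. A call with a gripper value outside its range is refused whole. The fingers move at their own pace and stop on an object; "newtons" is the grip in N (left out, the last holds). Time passes only in rows, so rows that repeat a pose let the fingers close, or fill a call up. It gives the time, the measured TCP pose, the force, the opening and the grip force at its end, in the units of the state.
- robot.observe(): the state, without advancing time (a new reading comes with each control period).
- viewer.read_camera(name): name is "side" or "top" or "wrist"; returns the picture (384x512x3 uint8, red, green, blue); there is no depth.
- viewer.camera_params(name): a dict with "K" (3x3 intrinsics, pixels), "T" (4x4, takes a point from camera to world coordinates). Camera axes: x right, y down, z forward; pixel columns grow to the right and rows downward; lengths in m; the calibration is good to about 2 mm. A picture is of the moment at which its call begins: read the wrist's pose just before it. camera_params takes no time and is no camera call; for the wrist camera it gives the pose at the moment of the call.
- robot.hand_in(): hands the job in; it is judged then, once.
The state is a dict: "time": time; "qpos": joint angles; "qvel": joint speeds; "joint_efforts": joint torques, N m; "tool_pos": TCP position; "tool_rot": TCP orientation; "contact_force": force on the tool from outside, world axes, zero at the start; "torque": the same for the moment, N m; "opening": finger opening in m; "grip_force": force on a finger pad.
Only numpy, scipy, OpenCV 4.12 (cv2) and the standard library are available. Lean on these libraries where they do the work, as an engineer would, in place of code of your own. Each camera call takes 0.05 s, during which the arm holds its last target. There are 200 camera calls.

## Working session

There is one attempt and no reset: what is moved stays moved. The work goes in short steps, Python scripts to look and compute and a tool call to move; the robot and the scene stay as the last step left them, time stands still between calls to the robot, and variables do not carry over. Pictures are saved under pics/ and viewed, at most 14 in all, crops included, and the job is handed in when it is done.

Besides the shell and the picture viewer there is one more tool, called after "Call:" as name([rows], argument=value, ...), one row to a line, values as JSON. step_arm: Moves the arm, as the interface text tells. Its arguments: {"type":"object","properties":{"increments":{"type":"array"},"newtons":{"type":"number"}},"required":["increments"]}

```bash
mkdir -p pics; ls
python3 - <<'E'
from cell import robot, viewer
import cv2,numpy as np
s=robot.observe();print(s)
for n in("side","top"):
    cv2.imwrite(f"pics/{n}0.png",cv2.cvtColor(viewer.read_camera(n),cv2.COLOR_RGB2BGR))
    p=viewer.camera_params(n);print(n,p["K"].round(1).tolist(),p["T"].round(3).tolist())
E
```

```text
pics
{'time': 0.0, 'qpos': array([ 9.63012406e-01,  3.42707285e-01,  1.52501652e+00, -6.03060118e-06,
        1.27539034e+00, -1.45981795e-01]), 'qvel': array([-0.00045986,  0.00142103,  0.00012387,  0.00025253,  0.00126935,
        0.00179908]), 'joint_efforts': array([-9.16392273e-04, -4.31242132e+01, -2.44215381e+01,  7.18252128e-02,
        5.59131510e-02, -1.86590946e-04]), 'tool_pos': array([0.23364105, 0.46965725, 0.20465317]), 'tool_rot': array([-3.14008650e+00, -2.15617364e-04,  2.67979213e+00]), 'contact_force': array([ 0.27423563, -0.19305812,  0.1890272 ]), 'torque': array([-0.0003475 ,  0.03983544,  0.03355505]), 'grip_force': 0.0, 'opening': 0.09153170161022296}
side [[406.4, 0.0, 253.5], [0.0, 406.4, 193.8], [0.0, 0.0, 1.0]] [[0.747, -0.48, 0.46, -0.05], [-0.665, -0.543, 0.513, -0.715], [0.003, -0.689, -0.725, 0.997], [0.0, 0.0, 0.0, 1.0]]
top [[363.9, 0.0, 246.1], [0.0, 363.9, 193.6], [0.0, 0.0, 1.0]] [[0.014, -0.996, 0.084, 0.468], [-1.0, -0.014, 0.006, -0.052], [-0.005, -0.084, -0.996, 1.1], [0.0, 0.0, 0.0, 1.0]]
```

View pics/top0.png

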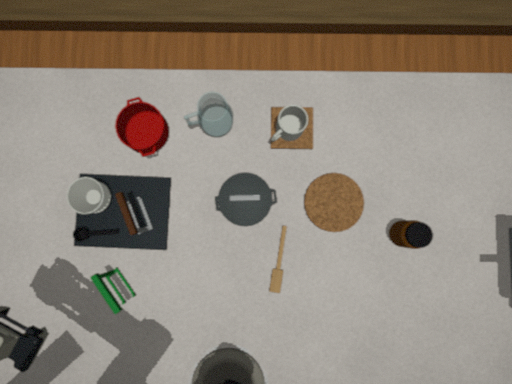

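View pics/side0.png

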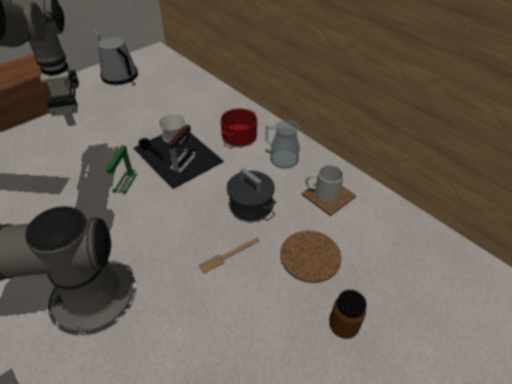

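Top view. Lifter candidates: brown-handled tool on the slate (126,213) versus the green look-alike (110,290). Pot: dark one with the bar (245,199) versus red (141,127). Trivet: round cork (334,202) versus the square mat (292,128). By the description I choose the brown, dark and round ones. Next I measure them and check the choice in one crop.

```bash
cat > h.py <<'E'
from cell import robot, viewer
import cv2,numpy as np
from scipy.spatial.transform import Rotation as R
def ray(n,uv,z,P=None):
    P=P or viewer.camera_params(n);K,T=P["K"],P["T"]
    uv=np.atleast_2d(np.float64(uv));d=np.c_[uv,np.ones(len(uv))]@np.linalg.inv(K).T@T[:3,:3].T
    return T[:3,3]+d*((z-T[2,3])/d[:,2])[:,None]
def mask(im,lo,hi,roi):
    h=cv2.cvtColor(im,cv2.COLOR_RGB2HSV);m=cv2.inRange(h,np.array(lo),np.array(hi))
    k=np.zeros_like(m);x0,y0,x1,y1=roi;k[y0:y1,x0:x1]=1;return m*k
def big(m):
    c,_=cv2.findContours(m,cv2.RETR_EXTERNAL,cv2.CHAIN_APPROX_NONE);return max(c,key=cv2.contourArea)
def to_tool(dw):  # world shift -> tool axes, cm
    s=robot.observe();return R.from_euler('xyz',s["tool_rot"]).inv().apply(dw)*100
def axis(n,c,z,P=None):
    p=ray(n,c.reshape(-1,2),z,P)[:,:2].astype(np.float32)
    (cx,cy),(w,h),a=r=cv2.minAreaRect(p*1000);b=cv2.boxPoints(r)
    e=max([b[1]-b[0],b[2]-b[1]],key=np.linalg.norm)
    return np.array([cx,cy]),sorted((w,h)),np.degrees(np.arctan2(e[1],e[0]))
E
python3 - <<'E'
from h import *
im=viewer.read_camera("top")
m=mask(im,(0,90,20),(20,255,200),(105,180,150,245));c=big(m);print("handle",axis("top",c,.137),cv2.boundingRect(c))
hsv=cv2.cvtColor(im,cv2.COLOR_RGB2HSV)
for p in[(126,213),(245,198),(245,185),(334,202),(140,212),(160,190),(300,140)]:print(p,hsv[p[1],p[0]])
m=mask(im,(0,0,85),(180,90,255),(226,188,264,207));c=big(m);print("bar",axis("top",c,.142),cv2.boundingRect(c))
m=mask(im,(3,90,60),(25,255,255),(295,165,375,240));c=big(m);(u,v),r=cv2.minEnclosingCircle(c);print("trivet",u,v,r,ray("top",[cv2.fitEllipse(c)[0]],.012),axis("top",c,.012))
m=mask(im,(0,0,0),(180,255,95),(212,168,280,230));m=cv2.morphologyEx(m,cv2.MORPH_OPEN,np.ones((21,21)));c=big(m);print("lid",cv2.fitEllipse(c),ray("top",[cv2.fitEllipse(c)[0]],.091),axis("top",c,.091))
a=cv2.resize(im[165:255,60:290],None,fx=3.4,fy=3.4,interpolation=2);cv2.imwrite("pics/crop1.png",a[:,:,::-1])
E
```

```text
handle (array([493.70883179, 271.64337158]), [20.947816848754883, 119.05133819580078], np.float32(23.2238)) (115, 192, 23, 43)
(126, 213) [ 14 168  73]
(245, 198) [ 60   3 159]
(245, 185) [90 15 70]
(334, 202) [ 14 128 134]
(140, 212) [108  33  39]
(160, 190) [103  46  50]
(300, 140) [ 15 127 137]
bar (array([538.25720215, -42.24738693]), [18.524070739746094, 81.84558868408203], np.float32(-89.208916)) (229, 194, 32, 8)
trivet 333.4375 202.125 29.575546264648438 [[ 0.53801339 -0.30737702  0.012     ]] (array([ 538.59484863, -307.24478149]), [172.2936248779297, 174.55638122558594], np.float32(-79.79223))
lid ((244.5, 211.73545837402344), (25.33673858642578, 31.8275203704834), 90.0) [[ 0.50247275 -0.04230798  0.091     ]] (array([501.81359863, -42.29035568]), [60.908199310302734, 74.98613739013672], np.float32(-89.20884))
```

View pics/crop1.png

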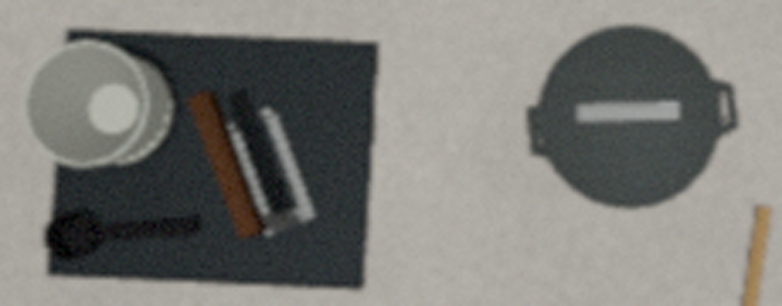

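The crop shows the brown handle from crop (203,95) to (250,235), with the steel fork at its right and its open end upward (away from the robot), and the dark lid with the bar at (577..680,110). The choice stands. I hover over the grip point next.

Call:
step_arm([
  {"delta_pos": [-5,-1,0],"dr": [0,0,-8],"fingers": -1},
  {"delta_pos": [-11,-2.3,0],"dr": [0,0,-17],"fingers": -1},
  {"delta_pos": [-17,-3.6,0],"dr": [0,0,-27],"fingers": -1},
  {"delta_pos": [-23,-4.8,0],"dr": [0,0,-36],"fingers": -1},
  {"delta_pos": [-28,-6,0],"dr": [0,0,-45],"fingers": -1},
])

```text
time: 0.78
tool_pos: [0.4592, 0.2901, 0.2052]
tool_rot: [3.141, -0.0, -2.813]
contact_force: [0.6, 0.1, 0.6]
opening: 0.092
grip_force: 0.0
```

Run:
```python
from h import *
P=viewer.camera_params("wrist");im=viewer.read_camera("wrist");cv2.imwrite("pics/w1.png",im[:,:,::-1]);s=robot.observe()
print(s["tool_pos"],np.degrees(s["tool_rot"]),s["time"])
print(P["K"][0,0],P["T"].round(3).tolist())
m=mask(im,(5,90,20),(22,255,200),(0,0,512,384));c=big(m);print(axis("wrist",c,.137,P),cv2.boundingRect(c))
```

```text
[0.46416628 0.28566402 0.20490151] [-1.79792061e+02  1.16909540e-01 -1.60779557e+02] 0.825
320.889091461544 [[-0.323, 0.912, 0.251, 0.39], [0.946, 0.311, 0.087, 0.266], [0.001, 0.266, -0.964, 0.384], [0.0, 0.0, 0.0, 1.0]]
(array([475.25680542, 268.69918823]), [18.437227249145508, 88.57814025878906], np.float32(22.874456)) (211, 156, 31, 105)
```

View pics/w1.png

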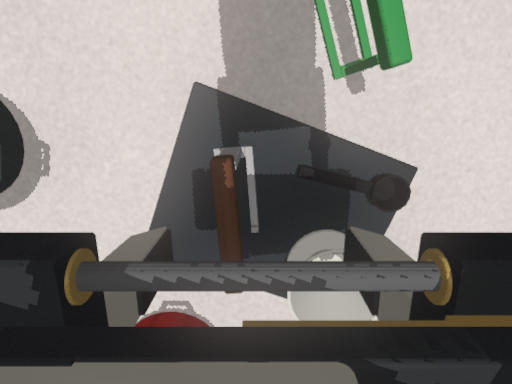

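The wrist picture shows the brown handle from its near end (222,158) running down to the gripper bar at (230,265), which hides its far end. The dripper is at its right (325,260). I re-measure with the arm settled.

```bash
cat >> h.py <<'E'
def handle():
    P=viewer.camera_params("wrist");im=viewer.read_camera("wrist")
    m=mask(im,(5,90,20),(22,255,200),(150,100,330,262));c=big(m);o,(w,l),a=axis("wrist",c,.137,P)
    e=np.array([np.cos(np.radians(a)),np.sin(np.radians(a))]);e*=np.sign(e[0]);s=robot.observe()
    near=o-e*l/2;g=near+54*e
    print("w,l",w,l,"yaw",np.degrees(np.arctan2(e[1],e[0])),"grip",g,"tool",s["tool_pos"]*1000,np.degrees(s["tool_rot"]))
    print("shift tool cm",to_tool([g[0]/1000-s["tool_pos"][0],g[1]/1000-s["tool_pos"][1],.106-s["tool_pos"][2]]))
E
python3 - <<'E'
from h import *
handle();handle()
im=viewer.read_camera("top")
m=mask(im,(0,0,115),(180,90,255),(226,188,264,207));v,u=np.nonzero(m);x=ray("top",np.c_[u,v],.142)[:,:2]
w,V=np.linalg.eigh(np.cov(x.T));print("bar",x.mean(0),np.degrees(np.arctan2(V[1,1],V[0,1])))
E
```

```text
w,l 18.211647033691406 91.84092712402344 yaw 22.917267 grip [484.04449463 272.08154678] tool [461.50733734 287.90285738 204.74128885] [-1.79909744e+02  2.47880579e-02 -1.61536122e+02]
shift tool cm [-1.63235878 -2.19889719  9.87831213]
w,l 18.566879272460938 89.9652099609375 yaw 22.681688 grip [484.12630844 272.25397301] tool [459.34184909 289.63642746 204.67763402] [-1.79989156e+02 -5.24606502e-02 -1.61722376e+02]
shift tool cm [-1.81728633 -2.42597443  9.86656295]
bar [ 0.53848375 -0.0416388 ] 92.8935679047478
```

Call:
step_arm([
  {"delta_pos": [-1.2,-1.4,0],"dr": [0,0,-2.2],"fingers": -1},
  {"delta_pos": [-2.3,-2.7,1],"dr": [0,0,-4.4],"fingers": -1},
  {"delta_pos": [-2.3,-2.7,3],"dr": [0,0,-4.4],"fingers": -0.5},
  {"delta_pos": [-2.3,-2.7,5],"dr": [0,0,-4.4],"fingers": -0.3},
  {"delta_pos": [-2.3,-2.7,5],"dr": [0,0,-4.4],"fingers": -0.3},
])

```text
time: 1.6
tool_pos: [0.4861, 0.2741, 0.154]
tool_rot: [3.141, -0.004, -2.74]
contact_force: [-0.4, 0.3, 0.2]
opening: 0.0664
grip_force: 0.0
```

Run:
```python
from h import *
viewer.read_camera("top");viewer.read_camera("top")
P=viewer.camera_params("wrist");im=viewer.read_camera("wrist");cv2.imwrite("pics/w2.png",im[:,:,::-1]);s=robot.observe()
print(s["tool_pos"],np.degrees(s["tool_rot"]),s["contact_force"])
```

```text
[0.48815901 0.27420054 0.15631314] [ 1.79992173e+02  8.40131948e-02 -1.57018379e+02] [0.2219865  0.11964781 0.72850922]
```

View pics/w2.png

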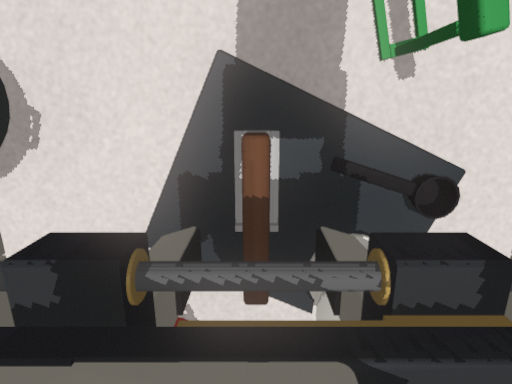

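The handle is centred between the fingers (columns 244–270; finger gap 175–340) and parallel to them, with its near end at row 133 and far end at row 303. I go down and grip.

Call:
step_arm([
  {"delta_pos": [0,0,2],"dr": [0,0,0],"fingers": -0.3},
  {"delta_pos": [0,0,4],"dr": [0,0,0],"fingers": -0.3},
  {"delta_pos": [0,0,4.9],"dr": [0,0,0],"fingers": -0.3},
  {"delta_pos": [0,0,4.9],"dr": [0,0,0],"fingers": 0.2},
  {"delta_pos": [0,0,4.9],"dr": [0,0,0],"fingers": 0.5},
], newtons=20)

```text
time: 2.38
tool_pos: [0.4888, 0.2736, 0.1073]
tool_rot: [3.142, 0.002, -2.741]
contact_force: [0.0, 0.3, -0.7]
opening: 0.0441
grip_force: 0.0
```

Call:
step_arm([
  {"delta_pos": [0,0,0],"dr": [0,0,0],"fingers": 0.7},
  {"delta_pos": [0,0,0],"dr": [0,0,0],"fingers": 1},
  {"delta_pos": [0,0,0],"dr": [0,0,0],"fingers": 1},
  {"delta_pos": [0,0,0],"dr": [0,0,0],"fingers": 1},
  {"delta_pos": [0,0,0],"dr": [0,0,0],"fingers": 1},
], newtons=50)

```text
time: 3.0
tool_pos: [0.4884, 0.2733, 0.1066]
tool_rot: [-3.142, 0.0, -2.741]
contact_force: [-0.3, -0.5, 2.0]
opening: 0.0175
grip_force: 50.0
```

Run:
```python
from h import *
P=viewer.camera_params("wrist");im=viewer.read_camera("wrist")
s=robot.observe();print(s["tool_pos"],np.degrees(s["tool_rot"]),s["contact_force"],s["opening"],s["grip_force"])
m=mask(im,(5,90,20),(22,255,200),(150,60,330,262));c=big(m);print(axis("wrist",c,.137,P),cv2.boundingRect(c))
x=ray("wrist",[[c[:,0,0].mean(),c[:,0,1].min()]],.137,P)[0];print("near end",x)
t=R.from_euler('xyz',s["tool_rot"]).inv().apply(x-s["tool_pos"]);print("in tool",t)
```

```text
[0.48841904 0.27324956 0.10660586] [-1.79994698e+02  3.03179408e-02 -1.57059947e+02] [ 0.32075136 -1.44191438  2.68003928] 0.017366440680747365 50.00119149684906
(array([462.72784424, 262.1628418 ]), [17.464468002319336, 60.65415954589844], np.float32(23.187193)) (240, 140, 37, 121)
near end [0.43476233 0.25047872 0.137     ]
in tool [ 5.82724218e-02 -5.91278082e-05 -3.04249734e-02]
```

Call:
step_arm([
  {"delta_pos": [0,0,-1],"dr": [0,0,0],"fingers": 1},
  {"delta_pos": [0,0,-3],"dr": [0,0,0],"fingers": 1},
  {"delta_pos": [0,0,-6],"dr": [0,0,0],"fingers": 1},
  {"delta_pos": [0,0,-9],"dr": [0,0,0],"fingers": 1},
  {"delta_pos": [0,0,-10],"dr": [0,0,0],"fingers": 1},
])

```text
time: 3.68
tool_pos: [0.4889, 0.2736, 0.2082]
tool_rot: [3.142, 0.003, -2.741]
contact_force: [-0.7, 0.4, -2.5]
opening: 0.0172
grip_force: 50.0
```

Call:
step_arm([
  {"delta_pos": [1,-1.5,0],"dr": [0,0,1],"fingers": 1},
  {"delta_pos": [3,-4.5,0],"dr": [0,0,3],"fingers": 1},
  {"delta_pos": [5,-7.6,0],"dr": [0,0,5.5],"fingers": 1},
  {"delta_pos": [7,-10.6,0],"dr": [0,0,8],"fingers": 1},
  {"delta_pos": [9,-13.6,0],"dr": [0,0,10],"fingers": 1},
])

```text
time: 4.3
tool_pos: [0.4566, 0.1109, 0.2047]
tool_rot: [3.141, -0.003, -2.918]
contact_force: [1.1, -0.1, -2.2]
opening: 0.0173
grip_force: 50.0
```

Call:
step_arm([
  {"delta_pos": [2,-4.5,0],"dr": [0,0,3],"fingers": 1},
  {"delta_pos": [4,-9,0],"dr": [0,0,6],"fingers": 1},
  {"delta_pos": [5.5,-12.5,0],"dr": [0,0,9],"fingers": 1},
  {"delta_pos": [6.5,-14.4,0],"dr": [0,0,10],"fingers": 1},
  {"delta_pos": [6.5,-14.9,0],"dr": [0,0,10],"fingers": 1},
])

```text
time: 4.92
tool_pos: [0.4267, -0.0481, 0.2051]
tool_rot: [3.141, -0.003, -3.093]
contact_force: [1.1, 0.8, -1.9]
opening: 0.0172
grip_force: 50.0
```

Run:
```python
from h import *
for _ in range(3):im=viewer.read_camera("wrist")
cv2.imwrite("pics/w3.png",im[:,:,::-1]);
s=robot.observe();print(s["tool_pos"],np.degrees(s["tool_rot"]),s["contact_force"],s["opening"],s["time"])
m=mask(im,(5,90,20),(22,255,200),(150,60,330,262));c=big(m);print(cv2.boundingRect(c))
im=viewer.read_camera("top")
m=mask(im,(0,0,115),(180,90,255),(226,188,264,207));v,u=np.nonzero(m);x=ray("top",np.c_[u,v],.142)[:,:2]
w,V=np.linalg.eigh(np.cov(x.T));print("bar",x.mean(0),np.degrees(np.arctan2(V[1,1],V[0,1])),len(u))
```

```text
[ 0.42795459 -0.04658909  0.20568104] [ 1.79956299e+02 -6.30154091e-02 -1.77079754e+02] [-0.07008153  0.79145408 -2.07577543] 0.017265725707695495 5.075
(241, 187, 35, 74)
bar [ 0.53828781 -0.04216775] 92.13754404194249 171
```

View pics/w3.png

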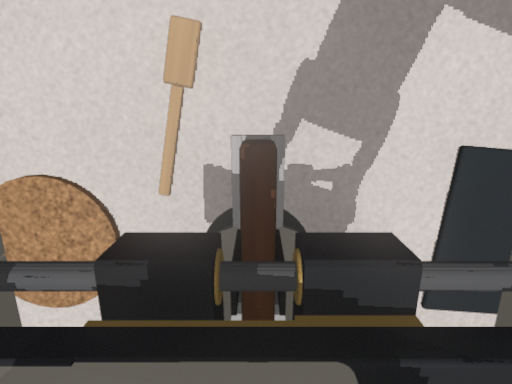

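The wrist view shows the lifter hanging straight in the grip (handle at 241–276, stem at row 135), with the lid below it, the trivet at left and the tray at right. I approach until the tips are just before the loop and check the height in the side view.

Call:
step_arm([
  {"delta_pos": [-0.5,0,0],"dr": [0,0,0],"fingers": 1},
  {"delta_pos": [-1.5,0,0],"dr": [0,0,0],"fingers": 1},
  {"delta_pos": [-2.5,0,0],"dr": [0,0,0],"fingers": 1},
  {"delta_pos": [-3.3,0,0],"dr": [0,0,0],"fingers": 1},
  {"delta_pos": [-3.5,0,0],"dr": [0,0,0],"fingers": 1},
])

```text
time: 5.75
tool_pos: [0.4639, -0.0449, 0.2061]
tool_rot: [3.141, -0.0, -3.09]
contact_force: [0.3, 0.2, -2.8]
opening: 0.0176
grip_force: 50.0
```

Run:
```python
from h import *
for _ in range(2):im=viewer.read_camera("side")
a=cv2.resize(im[110:235,190:310],None,fx=4.8,fy=4.8,interpolation=2);cv2.imwrite("pics/s1.png",a[:,:,::-1])
s=robot.observe();print(s["tool_pos"],s["contact_force"])
# predicted pixels of fork tip corners (crop px)
P=viewer.camera_params("side");Ti=np.linalg.inv(P["T"]);Rt=R.from_euler('xyz',s["tool_rot"])
def px(X):
    q=P["K"]@(Ti[:3,:3]@X+Ti[:3,3]);return ((q[:2]/q[2]-[190,110])*4.8).round()
ex=-Rt.apply([1,0,0]);ey=np.cross([0,0,1],ex)
for y in(-.0225,.0225):
    for z in(0,.016):print("tip",y,z,px(np.array([*s["tool_pos"][:2],s["tool_pos"][2]-.0966+z])+ex*.054+ey*y))
for y in(-.034,.034):
    for z in(.099,.136):print("opening",y,z,px(np.array([.538,-.042+y,z])))
```

```text
[ 0.46343016 -0.04492766  0.20615106] [ 0.62065137 -0.12869089 -2.61290017]
tip -0.0225 0 [287. 379.]
tip -0.0225 0.016 [287. 361.]
tip 0.0225 0 [239. 343.]
tip 0.0225 0.016 [238. 325.]
opening -0.034 0.099 [322. 385.]
opening -0.034 0.136 [323. 344.]
opening 0.034 0.099 [253. 330.]
opening 0.034 0.136 [252. 288.]
```

View pics/s1.png

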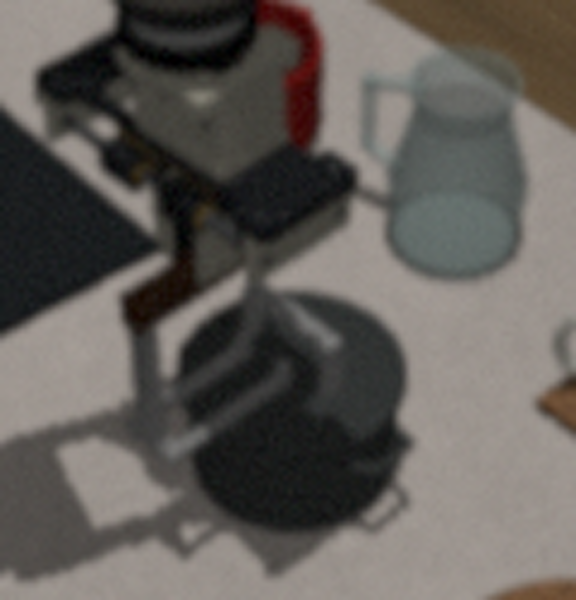

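The near prong's tip is at crop (287,372), as predicted. The bar runs (275,300)–(335,345), and the fork lies at opening height in line with it. I pass it through.

Call:
step_arm([
  {"delta_pos": [-0.6,0,0],"dr": [0,0,0],"fingers": 1},
  {"delta_pos": [-1.4,0,0],"dr": [0,0,0],"fingers": 1},
  {"delta_pos": [-2.2,0,0],"dr": [0,0,0],"fingers": 1},
  {"delta_pos": [-3,0,0],"dr": [0,0,0],"fingers": 1},
  {"delta_pos": [-3.8,0,0],"dr": [0,0,0],"fingers": 1},
])

```text
time: 6.48
tool_pos: [0.5019, -0.0431, 0.2062]
tool_rot: [3.141, -0.0, -3.09]
contact_force: [1.1, 0.3, -3.2]
opening: 0.0171
grip_force: 50.0
```

Call:
step_arm([
  {"delta_pos": [-1,0,0],"dr": [0,0,0],"fingers": 1},
  {"delta_pos": [-2,0,0],"dr": [0,0,0],"fingers": 1},
  {"delta_pos": [-3,0,0],"dr": [0,0,0],"fingers": 1},
  {"delta_pos": [-3.7,0,0],"dr": [0,0,0],"fingers": 1},
  {"delta_pos": [-3.7,0,0],"dr": [0,0,0],"fingers": 1},
])

```text
time: 7.1
tool_pos: [0.5386, -0.0411, 0.2061]
tool_rot: [3.141, -0.0, -3.09]
contact_force: [-0.9, 0.7, -2.2]
opening: 0.0171
grip_force: 50.0
```

Run:
```python
from h import *
for _ in range(2):im=viewer.read_camera("side")
a=cv2.resize(im[110:235,190:310],None,fx=4.8,fy=4.8,interpolation=2);cv2.imwrite("pics/s2.png",a[:,:,::-1])
s=robot.observe();print(s["tool_pos"],np.degrees(s["tool_rot"]),s["contact_force"],s["torque"],s["opening"])
```

```text
[ 0.53802963 -0.04112193  0.20619272] [ 1.79989240e+02 -2.56703226e-02 -1.77054788e+02] [ 0.17912186  0.3533892  -2.05334393] [ 0.00516386 -0.01030221 -0.03462964] 0.017441083277030537
```

View pics/s2.png

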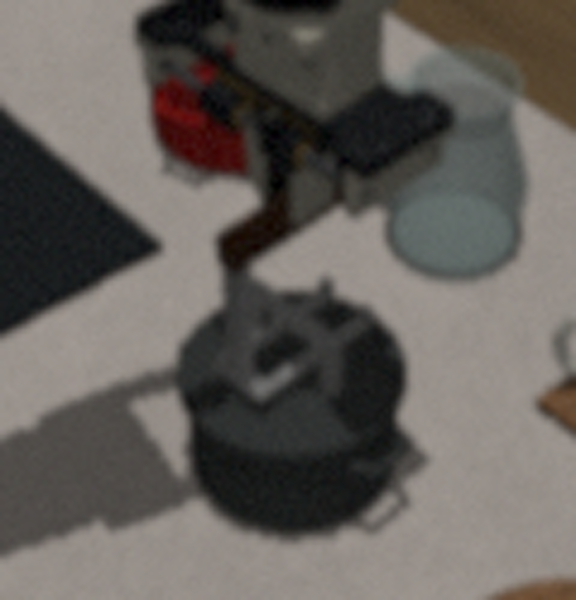

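The fork is through the loop: prongs from (265,385) run under the bar, and the far tips show at (325,290) and (360,322). I lift slowly and watch force and moment.

Call:
step_arm([
  {"delta_pos": [0,0,-0.7],"dr": [0,0,0],"fingers": 1},
  {"delta_pos": [0,0,-1.4],"dr": [0,0,0],"fingers": 1},
  {"delta_pos": [0,0,-1.7],"dr": [0,0,0],"fingers": 1},
  {"delta_pos": [0,0,-1.9],"dr": [0,0,0],"fingers": 1},
  {"delta_pos": [0,0,-2.1],"dr": [0,0,0],"fingers": 1},
], newtons=60)

```text
time: 7.82
tool_pos: [0.5378, -0.0411, 0.2268]
tool_rot: [3.141, -0.001, -3.09]
contact_force: [-0.4, -0.7, -5.9]
opening: 0.0175
grip_force: 60.0
```

Call:
step_arm([
  {"delta_pos": [0,0,-0.1],"dr": [0,0,0],"fingers": 1},
  {"delta_pos": [0,0,-0.2],"dr": [0,0,0],"fingers": 1},
  {"delta_pos": [0,0,-0.3],"dr": [0,0,0],"fingers": 1},
  {"delta_pos": [0,0,-0.4],"dr": [0,0,0],"fingers": 1},
  {"delta_pos": [0,0,-0.4],"dr": [0,0,0],"fingers": 1},
])

```text
time: 8.45
tool_pos: [0.5383, -0.0412, 0.2314]
tool_rot: [3.142, 0.0, -3.09]
contact_force: [-0.5, 0.0, -5.5]
opening: 0.017
grip_force: 60.0
```

Run:
```python
from h import *
for _ in range(3):
    viewer.read_camera("side")
    s=robot.observe();print(s["tool_pos"],np.degrees(s["tool_rot"]),s["contact_force"],s["torque"],s["opening"])
```

```text
[ 0.53824045 -0.04117233  0.2313349 ] [ 1.79995837e+02  5.53635792e-03 -1.77060461e+02] [-0.15675277 -0.21820242 -5.01847097] [ 0.00408492  0.02482535 -0.02816139] 0.01710975042685411
[ 0.53821689 -0.04118677  0.23131211] [ 1.79997353e+02  7.56924834e-04 -1.77059795e+02] [ 0.25699411  0.40018245 -5.97123027] [ 0.04469747  0.01422061 -0.03577514] 0.017125226622388034
[ 0.53822236 -0.04115278  0.2313019 ] [ 1.79993062e+02  2.68802351e-03 -1.77058256e+02] [ 0.44853714  0.38078032 -4.89404088] [ 0.09437619  0.02946287 -0.06541712] 0.017208290093629137
```

The lid hangs free: about 3.3 N extra force and almost no moment. I raise it and carry it smoothly to the trivet.

Call:
step_arm([
  {"delta_pos": [0,0,-0.3],"dr": [0,0,0],"fingers": 1},
  {"delta_pos": [0,0,-1.0],"dr": [0,0,0],"fingers": 1},
  {"delta_pos": [0,0,-2.0],"dr": [0,0,0],"fingers": 1},
  {"delta_pos": [0,0,-2.9],"dr": [0,0,0],"fingers": 1},
  {"delta_pos": [0,0,-3.5],"dr": [0,0,0],"fingers": 1},
])

```text
time: 9.22
tool_pos: [0.5385, -0.0412, 0.2673]
tool_rot: [-3.141, 0.001, -3.09]
contact_force: [-0.4, -0.2, -5.2]
opening: 0.0172
grip_force: 60.0
```

Call:
step_arm([
  {"delta_pos": [0,0,-0.3],"dr": [0,0,0],"fingers": 1},
  {"delta_pos": [0,-0.3,-0.4],"dr": [0,0,0],"fingers": 1},
  {"delta_pos": [0,-0.9,-0.4],"dr": [0,0,0],"fingers": 1},
  {"delta_pos": [0.1,-1.8,-0.4],"dr": [0,0,0],"fingers": 1},
  {"delta_pos": [0.1,-3,-0.4],"dr": [0,0,0],"fingers": 1},
])

```text
time: 9.85
tool_pos: [0.5386, -0.072, 0.2702]
tool_rot: [3.141, -0.0, -3.09]
contact_force: [0.8, -0.7, -5.2]
opening: 0.0173
grip_force: 60.0
```

Call:
step_arm([
  {"delta_pos": [0.1,-1.4,0],"dr": [0,0,0],"fingers": 1},
  {"delta_pos": [0.1,-2.9,0],"dr": [0,0,0],"fingers": 1},
  {"delta_pos": [0.2,-4.5,0],"dr": [0,0,0],"fingers": 1},
  {"delta_pos": [0.3,-6.2,0],"dr": [0,0,0],"fingers": 1},
  {"delta_pos": [0.4,-8,0],"dr": [0,0,0],"fingers": 1},
])

```text
time: 10.48
tool_pos: [0.5388, -0.1525, 0.2703]
tool_rot: [3.141, 0.0, -3.09]
contact_force: [0.7, 1.0, -5.9]
opening: 0.0173
grip_force: 60.0
```

Call:
step_arm([
  {"delta_pos": [0.1,-1.8,0],"dr": [0,0,0],"fingers": 1},
  {"delta_pos": [0.2,-3.6,0],"dr": [0,0,0],"fingers": 1},
  {"delta_pos": [0.3,-5.4,0],"dr": [0,0,0],"fingers": 1},
  {"delta_pos": [0.4,-7.1,0],"dr": [0,0,0],"fingers": 1},
  {"delta_pos": [0.4,-8.7,0],"dr": [0,0,0],"fingers": 1},
])

```text
time: 11.1
tool_pos: [0.5393, -0.2395, 0.2703]
tool_rot: [3.141, -0.0, -3.09]
contact_force: [-0.1, 0.4, -6.0]
opening: 0.0171
grip_force: 60.0
```

Call:
step_arm([
  {"delta_pos": [0.1,-1.6,0],"dr": [0,0,0],"fingers": 1},
  {"delta_pos": [0.2,-3,0],"dr": [0,0,0],"fingers": 1},
  {"delta_pos": [0.3,-4.2,0],"dr": [0,0,0],"fingers": 1},
  {"delta_pos": [0.4,-5.1,0],"dr": [0,0,0],"fingers": 1},
  {"delta_pos": [0.4,-5.8,0],"dr": [0,0,0],"fingers": 1},
])

```text
time: 11.72
tool_pos: [0.5383, -0.297, 0.2703]
tool_rot: [3.141, -0.0, -3.09]
contact_force: [0.0, 0.1, -5.8]
opening: 0.017
grip_force: 60.0
```

Call:
step_arm([
  {"delta_pos": [0,-0.5,0],"dr": [0,0,0],"fingers": 1},
  {"delta_pos": [0.1,-0.8,0],"dr": [0,0,0],"fingers": 1},
  {"delta_pos": [0.1,-1,0],"dr": [0,0,0],"fingers": 1},
  {"delta_pos": [0.1,-1,0],"dr": [0,0,0],"fingers": 1},
  {"delta_pos": [0.1,-1,0],"dr": [0,0,0],"fingers": 1},
])

```text
time: 12.35
tool_pos: [0.5379, -0.3063, 0.2703]
tool_rot: [3.141, 0.0, -3.09]
contact_force: [0.3, 0.1, -4.2]
opening: 0.0172
grip_force: 60.0
```

Run:
```python
from h import *
viewer.read_camera("side");im=viewer.read_camera("side");t=viewer.read_camera("top")
s=robot.observe();print(s["tool_pos"],np.degrees(s["tool_rot"]),s["contact_force"],s["torque"],s["opening"])
a=cv2.resize(im[120:300,220:400],None,fx=3,fy=3,interpolation=2);b=cv2.resize(t[150:245,195:400],None,fx=3,fy=3,interpolation=2)
o=np.zeros((600,800,3),np.uint8);c=np.hstack([a,cv2.resize(im[130:300,230:330],(255,540))]) if 0 else a
o[:540,:540]=a;d=cv2.resize(t[150:280,285:350],None,fx=4,fy=4,interpolation=2);o[:520,540:800]=d
cv2.imwrite("pics/m1.png",o[:,:,::-1])
```

```text
[ 0.53788508 -0.30637095  0.2703531 ] [ 1.79993523e+02  6.61310274e-03 -1.77047572e+02] [-1.05601443  0.68722124 -5.63115071] [ 0.07953086 -0.0215393   0.0017288 ] 0.017013958967113486
```

View pics/m1.png

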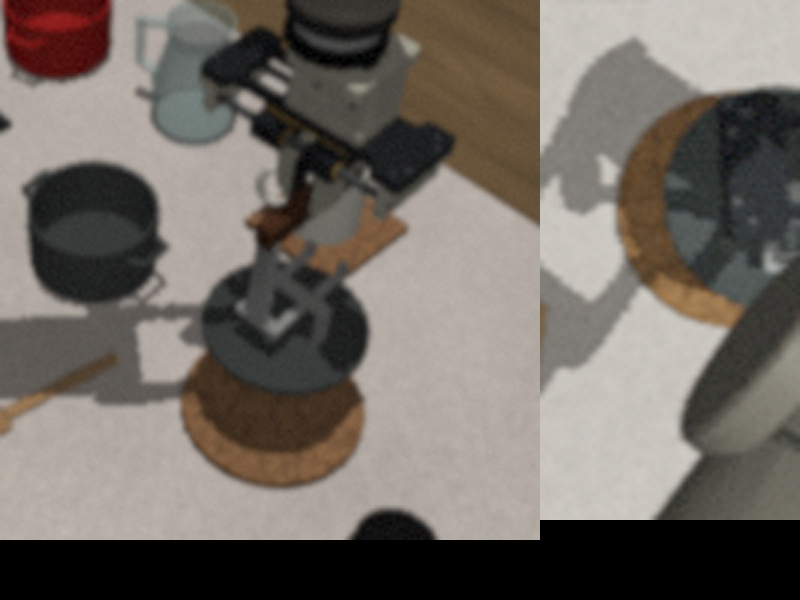

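The lid hangs level above the trivet (side view: lid ellipse at (285,325), trivet below at (272,410)). I lower it to just above the cork and measure the centring.

Call:
step_arm([
  {"delta_pos": [0,0,0.4],"dr": [0,0,0],"fingers": 1},
  {"delta_pos": [0,0,1.4],"dr": [0,0,0],"fingers": 1},
  {"delta_pos": [0,0,2.7],"dr": [0,0,0],"fingers": 1},
  {"delta_pos": [0,0,4],"dr": [0,0,0],"fingers": 1},
  {"delta_pos": [0,0,5.3],"dr": [0,0,0],"fingers": 1},
])

```text
time: 13.12
tool_pos: [0.5377, -0.3064, 0.216]
tool_rot: [3.141, -0.001, -3.09]
contact_force: [0.2, -0.5, -5.5]
opening: 0.0172
grip_force: 60.0
```

Call:
step_arm([
  {"delta_pos": [0,0,1.3],"dr": [0,0,0],"fingers": 1},
  {"delta_pos": [0,0,2.6],"dr": [0,0,0],"fingers": 1},
  {"delta_pos": [0,0,3.7],"dr": [0,0,0],"fingers": 1},
  {"delta_pos": [0,0,4.5],"dr": [0,0,0],"fingers": 1},
  {"delta_pos": [0,0,4.9],"dr": [0,0,0],"fingers": 1},
])

```text
time: 13.75
tool_pos: [0.5378, -0.3065, 0.1678]
tool_rot: [3.141, -0.0, -3.09]
contact_force: [0.1, -0.1, -5.7]
opening: 0.0171
grip_force: 60.0
```

Run:
```python
from h import *
viewer.read_camera("side");im=viewer.read_camera("side")
s=robot.observe();print(s["tool_pos"],s["contact_force"])
h=cv2.cvtColor(im,cv2.COLOR_RGB2HSV)
# cork: outline with lid on top; use convex hulls
m=mask(im,(3,90,40),(25,255,255),(270,215,350,295));m=cv2.morphologyEx(m,cv2.MORPH_OPEN,np.ones((2,2)));p=np.argwhere(m)[:,::-1]
print("cork px bbox",p.min(0),p.max(0))
a=cv2.resize(im[180:300,250:370],None,fx=5,fy=5,interpolation=2)
P=viewer.camera_params("side");Ti=np.linalg.inv(P["T"])
def draw(c,z,r,col):
    t=np.linspace(0,6.29,90);X=np.c_[c[0]+r*np.cos(t),c[1]+r*np.sin(t),0*t+z];q=(X@Ti[:3,:3].T+Ti[:3,3])@P["K"].T
    cv2.polylines(a,[np.int32((q[:,:2]/q[:,2:]-[250,180]+.5)*5)],True,col,1)
zl=s["tool_pos"][2]-.0966-.05
draw((.538,-.307),.012,.09,(255,0,255));draw((.538,-.307),zl+.012,.076,(0,255,0));print(zl)
cv2.imwrite("pics/s3.png",a[:,:,::-1])
```

```text
[ 0.53780068 -0.30648263  0.16799717] [ 0.00582801  0.54764489 -5.2003193 ]
cork px bbox [282 220] [341 282]
0.021397167804102585
```

View pics/s3.png

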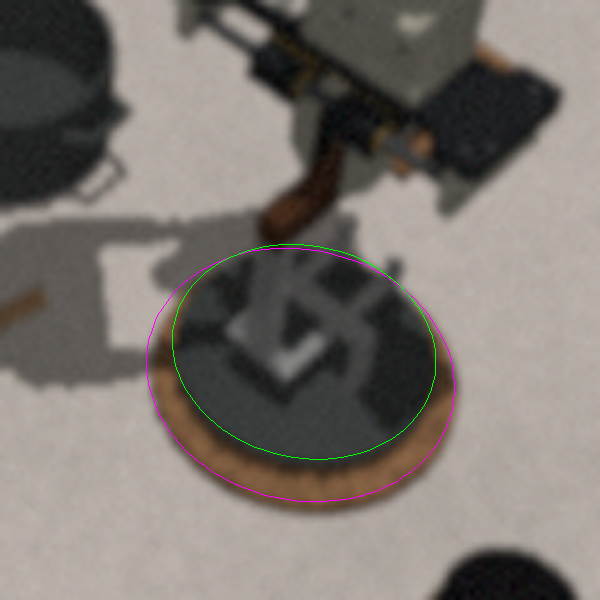

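The drawn trivet and lid circles match the picture, so the lid is centred and level, about 9 mm above the cork. I set it down slowly.

Call:
step_arm([
  {"delta_pos": [0,0,0.2],"dr": [0,0,0],"fingers": 1},
  {"delta_pos": [0,0,0.45],"dr": [0,0,0],"fingers": 1},
  {"delta_pos": [0,0,0.65],"dr": [0,0,0],"fingers": 1},
  {"delta_pos": [0,0,0.75],"dr": [0,0,0],"fingers": 1},
  {"delta_pos": [0,0,0.8],"dr": [0,0,0],"fingers": 1},
])

```text
time: 14.48
tool_pos: [0.5379, -0.3065, 0.1602]
tool_rot: [3.141, 0.0, -3.09]
contact_force: [-0.9, 0.4, -5.9]
opening: 0.017
grip_force: 60.0
```

Call:
step_arm([
  {"delta_pos": [0,0,0.06],"dr": [0,0,0],"fingers": 1},
  {"delta_pos": [0,0,0.12],"dr": [0,0,0],"fingers": 1},
  {"delta_pos": [0,0,0.18],"dr": [0,0,0],"fingers": 1},
  {"delta_pos": [0,0,0.24],"dr": [0,0,0],"fingers": 1},
  {"delta_pos": [0,0,0.3],"dr": [0,0,0],"fingers": 1},
])

```text
time: 15.1
tool_pos: [0.5382, -0.3067, 0.1578]
tool_rot: [-3.141, 0.001, -3.09]
contact_force: [0.1, 0.9, -1.1]
opening: 0.017
grip_force: 60.0
```

Call:
step_arm([
  {"delta_pos": [0,0,0.1],"dr": [0,0,0],"fingers": 1},
  {"delta_pos": [0,0,0.25],"dr": [0,0,0],"fingers": 1},
  {"delta_pos": [0,0,0.4],"dr": [0,0,0],"fingers": 1},
  {"delta_pos": [0,0,0.6],"dr": [0,0,0],"fingers": 1},
  {"delta_pos": [0,0,0.8],"dr": [0,0,0],"fingers": 1},
])

```text
time: 15.72
tool_pos: [0.5378, -0.3065, 0.1491]
tool_rot: [3.141, -0.0, -3.09]
contact_force: [0.1, 0.4, -2.7]
opening: 0.0172
grip_force: 60.0
```

Run:
```python
from h import *
for _ in range(3):
    viewer.read_camera("side");s=robot.observe();print(s["tool_pos"],s["contact_force"],s["torque"])
```

```text
[ 0.53771832 -0.30643821  0.1488009 ] [-0.1624073   0.07817048 -1.67063028] [ 0.05750078  0.01168615 -0.02288403]
[ 0.53772518 -0.3064386   0.14893993] [ 0.52080701 -0.38523506 -1.96351793] [ 0.07688369  0.00190861 -0.00911351]
[ 0.53778977 -0.30647909  0.14913053] [-1.70509727e-03 -2.57721500e-01 -2.23124012e+00] [ 0.02080119 -0.02470715 -0.03066128]
```

The lid is down, with only the lifter's own weight left. I go 10 mm lower so the turned-up tips clear the bar, then draw out.

Call:
step_arm([
  {"delta_pos": [0,0,0.3],"dr": [0,0,0],"fingers": 1},
  {"delta_pos": [0,0,0.7],"dr": [0,0,0],"fingers": 1},
  {"delta_pos": [0,0,1],"dr": [0,0,0],"fingers": 1},
  {"delta_pos": [0,0,1],"dr": [0,0,0],"fingers": 1},
  {"delta_pos": [0,0,1],"dr": [0,0,0],"fingers": 1},
])

```text
time: 16.5
tool_pos: [0.5379, -0.3066, 0.1394]
tool_rot: [-3.142, 0.0, -3.09]
contact_force: [0.1, 0.9, -1.9]
opening: 0.0171
grip_force: 60.0
```

Call:
step_arm([
  {"delta_pos": [0.4,0,0],"dr": [0,0,0],"fingers": 1},
  {"delta_pos": [1.2,0,0],"dr": [0,0,0],"fingers": 1},
  {"delta_pos": [2.2,0,0],"dr": [0,0,0],"fingers": 1},
  {"delta_pos": [3.2,0,0],"dr": [0,0,0],"fingers": 1},
  {"delta_pos": [4.2,0,0],"dr": [0,0,0],"fingers": 1},
])

```text
time: 17.12
tool_pos: [0.4951, -0.3088, 0.1394]
tool_rot: [-3.142, 0.0, -3.091]
contact_force: [0.1, 0.3, -1.8]
opening: 0.0176
grip_force: 60.0
```

Call:
step_arm([
  {"delta_pos": [1,0,0],"dr": [0,0,0],"fingers": 1},
  {"delta_pos": [2.5,0,0],"dr": [0,0,0],"fingers": 1},
  {"delta_pos": [4.5,0,0],"dr": [0,0,0],"fingers": 1},
  {"delta_pos": [6.2,0,0],"dr": [0,0,0],"fingers": 1},
  {"delta_pos": [7,0,0],"dr": [0,0,0],"fingers": 1},
])

```text
time: 17.75
tool_pos: [0.4248, -0.3123, 0.1394]
tool_rot: [3.142, -0.0, -3.091]
contact_force: [-0.8, 0.3, -1.8]
opening: 0.017
grip_force: 60.0
```

Run:
```python
from h import *
viewer.read_camera("side");im=viewer.read_camera("side");w=viewer.read_camera("wrist")
s=robot.observe();print(s["tool_pos"],np.degrees(s["tool_rot"]),s["contact_force"],s["torque"])
o=np.hstack([cv2.resize(im[120:300,220:400],(400,400),interpolation=2),cv2.resize(w,(400,400))])
cv2.imwrite("pics/s4.png",o[:,:,::-1])
```

```text
[ 0.42592464 -0.31247717  0.13949761] [-1.79985097e+02  2.85873317e-02 -1.77092054e+02] [ 0.12098894 -0.43458378 -3.02011016] [ 0.06678789 -0.04013413 -0.01726084]
```

View pics/s4.png

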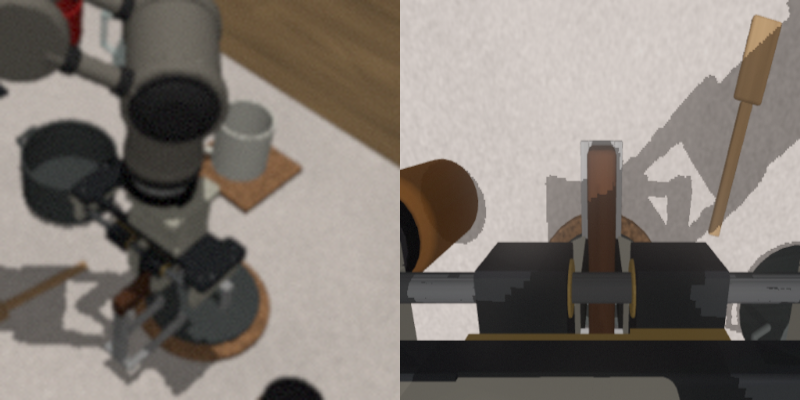

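The fork is out: the lid sits flat on the cork, and the lifter is still straight in the grip. I lift it and carry it back to the tray.

Call:
step_arm([
  {"delta_pos": [0,0,-1],"dr": [0,0,0],"fingers": 1},
  {"delta_pos": [0,0,-3],"dr": [0,0,0],"fingers": 1},
  {"delta_pos": [0,0,-6],"dr": [0,0,0],"fingers": 1},
  {"delta_pos": [0,0,-8],"dr": [0,0,0],"fingers": 1},
  {"delta_pos": [0,0,-9],"dr": [0,0,0],"fingers": 1},
])

```text
time: 18.52
tool_pos: [0.4268, -0.3125, 0.231]
tool_rot: [-3.14, 0.002, -3.09]
contact_force: [0.5, -0.0, -1.8]
opening: 0.0168
grip_force: 60.0
```

Call:
step_arm([
  {"delta_pos": [0,1,0],"dr": [0,0,0],"fingers": 1},
  {"delta_pos": [-0.3,3,0],"dr": [0,0,0],"fingers": 1},
  {"delta_pos": [-0.8,6.5,0],"dr": [0,0,0],"fingers": 1},
  {"delta_pos": [-1.4,10.5,0],"dr": [0,0,0],"fingers": 1},
  {"delta_pos": [-2.2,15,0],"dr": [0,0,0],"fingers": 1},
])

```text
time: 19.15
tool_pos: [0.4396, -0.1588, 0.2285]
tool_rot: [3.14, -0.001, -3.09]
contact_force: [0.4, -0.3, -2.1]
opening: 0.0172
grip_force: 60.0
```

Call:
step_arm([
  {"delta_pos": [-0.7,4.5,0],"dr": [0,0,0],"fingers": 1},
  {"delta_pos": [-1.4,9,0],"dr": [0,0,0],"fingers": 1},
  {"delta_pos": [-2.1,13.5,0],"dr": [0,0,0],"fingers": 1},
  {"delta_pos": [-2.8,18,0],"dr": [0,0,0],"fingers": 1},
  {"delta_pos": [-3.5,22,0],"dr": [0,0,0],"fingers": 1},
])

```text
time: 19.77
tool_pos: [0.4626, 0.0629, 0.2286]
tool_rot: [3.141, -0.002, -3.089]
contact_force: [1.1, -0.4, -2.0]
opening: 0.0172
grip_force: 60.0
```

Call:
step_arm([
  {"delta_pos": [-0.7,4.5,0],"dr": [0,0,-4],"fingers": 1},
  {"delta_pos": [-1.4,9,0],"dr": [0,0,-8],"fingers": 1},
  {"delta_pos": [-2.2,13.5,0],"dr": [0,0,-13],"fingers": 1},
  {"delta_pos": [-2.9,17,0],"dr": [0,0,-17],"fingers": 1},
  {"delta_pos": [-3.3,19.2,0],"dr": [0,0,-20],"fingers": 1},
])

```text
time: 20.4
tool_pos: [0.4856, 0.2557, 0.2284]
tool_rot: [3.141, -0.002, -2.737]
contact_force: [0.1, -0.4, -1.8]
opening: 0.0171
grip_force: 60.0
```

Run:
```python
from h import *
for _ in range(6):viewer.read_camera("wrist")
s=robot.observe();print(s["tool_pos"],np.degrees(s["tool_rot"]),s["contact_force"],s["time"])
print(to_tool(np.array([.4884,.2733,.1066])-s["tool_pos"]))
```

```text
[0.48680059 0.25257506 0.22922523] [-1.79979821e+02 -3.89809641e-02 -1.57142307e+02] [ 0.43896694  0.71648686 -2.15611427] 20.7
[-0.96077056  1.85193636 12.26122056]
```

Call:
step_arm([
  {"delta_pos": [-0.5,1,0],"dr": [0,0,0],"fingers": 1},
  {"delta_pos": [-1,1.9,0],"dr": [0,0,0],"fingers": 1},
  {"delta_pos": [-1,1.9,1.5],"dr": [0,0,0],"fingers": 1},
  {"delta_pos": [-1,1.9,4],"dr": [0,0,0],"fingers": 1},
  {"delta_pos": [-1,1.9,6.5],"dr": [0,0,0],"fingers": 1},
])

```text
time: 21.32
tool_pos: [0.4884, 0.2748, 0.1626]
tool_rot: [-3.142, -0.001, -2.741]
contact_force: [0.3, 0.2, -1.8]
opening: 0.0175
grip_force: 60.0
```

Call:
step_arm([
  {"delta_pos": [0,0,2],"dr": [0,0,0],"fingers": 1},
  {"delta_pos": [0,0,3.5],"dr": [0,0,0],"fingers": 1},
  {"delta_pos": [0,0,4.5],"dr": [0,0,0],"fingers": 1},
  {"delta_pos": [0,0,5],"dr": [0,0,0],"fingers": 1},
  {"delta_pos": [0,0,5.2],"dr": [0,0,0],"fingers": 1},
])

```text
time: 21.95
tool_pos: [0.4891, 0.2751, 0.1124]
tool_rot: [3.142, 0.001, -2.741]
contact_force: [0.2, -0.1, -1.6]
opening: 0.0173
grip_force: 60.0
```

Call:
step_arm([
  {"delta_pos": [0,0,0.1],"dr": [0,0,0],"fingers": 1},
  {"delta_pos": [0,0,0.2],"dr": [0,0,0],"fingers": 1},
  {"delta_pos": [0,0,0.3],"dr": [0,0,0],"fingers": 1},
  {"delta_pos": [0,0,0.4],"dr": [0,0,0],"fingers": 1},
  {"delta_pos": [0,0,0.5],"dr": [0,0,0],"fingers": 1},
])

```text
time: 22.58
tool_pos: [0.4889, 0.275, 0.1073]
tool_rot: [3.142, 0.0, -2.741]
contact_force: [0.7, 0.5, -1.8]
opening: 0.0169
grip_force: 60.0
```

Run:
```python
from h import *
for _ in range(3):
    viewer.read_camera("side");s=robot.observe();print(s["tool_pos"],np.degrees(s["tool_rot"]),s["contact_force"],s["torque"])
```

```text
[0.48880365 0.27496646 0.10717018] [ 1.79995747e+02 -4.80142352e-03 -1.57059717e+02] [-0.45316072 -0.98652989 -1.99659042] [0.03126581 0.02601146 0.02141763]
[0.4887696  0.27495971 0.10719831] [ 1.79996605e+02 -1.16023343e-02 -1.57059737e+02] [ 0.3275038   0.33970157 -2.32396891] [0.07281781 0.00373079 0.0051321 ]
[0.48884043 0.27497109 0.10727496] [ 1.79997189e+02 -3.21810485e-03 -1.57058725e+02] [-0.51985601  0.79561344 -2.30137924] [ 0.13678116 -0.02612078  0.0222599 ]
```

Still about 0.7 mm above the slate. I lower it until it touches.

Call:
step_arm([
  {"delta_pos": [0,0,0.03],"dr": [0,0,0],"fingers": 1},
  {"delta_pos": [0,0,0.06],"dr": [0,0,0],"fingers": 1},
  {"delta_pos": [0,0,0.09],"dr": [0,0,0],"fingers": 1},
  {"delta_pos": [0,0,0.11],"dr": [0,0,0],"fingers": 1},
  {"delta_pos": [0,0,0.11],"dr": [0,0,0],"fingers": 1},
])

```text
time: 23.35
tool_pos: [0.4891, 0.2751, 0.1066]
tool_rot: [-3.142, 0.001, -2.741]
contact_force: [0.1, -0.4, 1.4]
opening: 0.0172
grip_force: 60.0
```

Run:
```python
from h import *
for _ in range(3):
    viewer.read_camera("side");s=robot.observe();print(s["tool_pos"],s["contact_force"],s["torque"])
```

```text
[0.48906753 0.2750126  0.10657164] [-0.90504216 -1.49339795  0.95985199] [-0.05010257  0.03793827 -0.0048854 ]
[0.48910151 0.275028   0.10657862] [ 0.78784784 -0.66572032  2.71741008] [-0.0332832  0.051313   0.0511651]
[0.48908005 0.27503087 0.10657415] [ 0.39998335 -0.96447385  1.79107965] [-0.0455703  -0.03181139  0.06014697]
```

It rests on the tray (force +1.8 N). I open, but not fully before clearing, and then rise.

Call:
step_arm([
  {"delta_pos": [0,0,0],"dr": [0,0,0],"fingers": 0.6},
  {"delta_pos": [0,0,0],"dr": [0,0,0],"fingers": 0.4},
  {"delta_pos": [0,0,0],"dr": [0,0,0],"fingers": 0.1},
  {"delta_pos": [0,0,0],"dr": [0,0,0],"fingers": -0.2},
  {"delta_pos": [0,0,0],"dr": [0,0,0],"fingers": -0.2},
], newtons=10)

```text
time: 24.12
tool_pos: [0.4888, 0.275, 0.1062]
tool_rot: [3.142, -0.0, -2.741]
contact_force: [-0.5, -0.2, -0.1]
opening: 0.0521
grip_force: 0.0
```

Call:
step_arm([
  {"delta_pos": [0,0,0],"dr": [0,0,0],"fingers": -0.2},
  {"delta_pos": [0,0,-0.5],"dr": [0,0,0],"fingers": -0.2},
  {"delta_pos": [0,0,-2],"dr": [0,0,0],"fingers": -0.2},
  {"delta_pos": [0,0,-4],"dr": [0,0,0],"fingers": -0.2},
  {"delta_pos": [0,0,-6],"dr": [0,0,0],"fingers": -0.2},
])

```text
time: 24.75
tool_pos: [0.4891, 0.2751, 0.168]
tool_rot: [3.142, 0.001, -2.741]
contact_force: [0.0, -0.5, 0.4]
opening: 0.0552
grip_force: 0.0
```

Call:
step_arm([
  {"delta_pos": [2,0,-3],"dr": [0,0,0],"fingers": -0.2},
  {"delta_pos": [5,0,-5],"dr": [0,0,0],"fingers": -0.2},
  {"delta_pos": [8,0,-5],"dr": [0,0,0],"fingers": -0.2},
  {"delta_pos": [10,0,-5],"dr": [0,0,0],"fingers": -0.2},
  {"delta_pos": [10,0,-5],"dr": [0,0,0],"fingers": -0.2},
])

```text
time: 25.38
tool_pos: [0.3963, 0.2359, 0.2177]
tool_rot: [3.142, 0.002, -2.741]
contact_force: [0.1, 1.1, -0.2]
opening: 0.0551
grip_force: 0.0
```

Run:
```python
from h import *
t=viewer.read_camera("top");i=viewer.read_camera("side");s=robot.observe();print(s["tool_pos"],s["contact_force"],s["time"])
o=np.vstack([cv2.resize(t[90:300,60:440],(543,300)),cv2.resize(i[90:300,90:410],(457,300))]) if 0 else np.hstack([cv2.resize(t[100:300,60:380],(400,250)),cv2.resize(i[90:300,90:410],(400,250))])
cv2.imwrite("pics/end.png",cv2.resize(o,None,fx=1,fy=1)[:,:,::-1])
m=mask(t,(0,90,20),(20,255,200),(105,180,150,245));print("handle",axis("top",big(m),.137))
m=mask(t,(0,0,115),(180,90,255),(315,190,352,212));v,u=np.nonzero(m);x=ray("top",np.c_[u,v],.075)[:,:2];print("bar",x.mean(0),len(u))
```

```text
[0.39757795 0.23635532 0.21717318] [ 0.0091468  -0.18376675 -0.19410236] 25.475
handle (array([498.82080078, 275.96893311]), [22.112098693847656, 108.26337432861328], np.float32(22.118626))
bar [ 0.53775952 -0.30427952] 124
```

View pics/end.png

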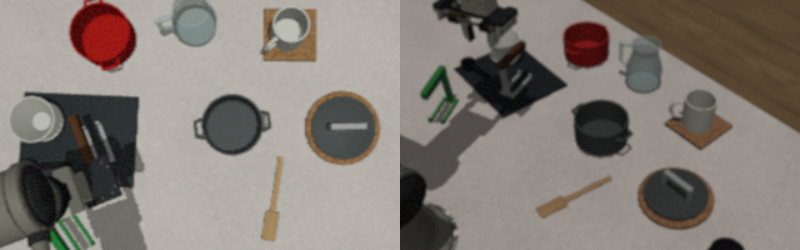

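The lid lies flat in the middle of the trivet (342,127), the lifter stands upright on the tray (85,138), the pot (232,124) has not moved, and the arm is clear. I hand in.

```bash
python3 -c "
from cell import robot
print(robot.hand_in())"
```

```text
the job is handed in; nothing more can be done
None
```

The lid is flat and centred on the round trivet, and the lifter stands upright on the slate tray. The pot and the other things look unmoved in the last pictures. I handed the job in at about 25.5 s; no verdict came back.

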